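# Clear the ultrasonic bath and hold its slack lid at the index

## Task

The stay of the little ultrasonic bath has gone slack and its lid drops shut by itself. Lift the wire basket off the lid, keeping it upright, and hang it by its bail on the hook of the drip stand; then take the lid by its bar handle, swing it up until its pointer stands at the index clamped on the side quadrant, and finish while still holding it there, without moving, so that I can tighten the stay. Leave the beaker, the timer and the tools on the bench where they lie.

Things in the scene. Friction and masses are not known exactly. Their poses are not given: they have to be found in the camera images.
- bath: Small bench-top ultrasonic bath, fixed, empty: stainless housing 125 deep (x) x 150 wide (y) x 112 high with a flat hinged lid. Origin: centre of its underside; x from the front panel to the back, y to its left, z up. Flat top of the shut lid at z = 0.120. A slotted arc plate (stay quadrant, radius 94, centred on the hinge axis) stands on its right side at y = -0.088, up to z = 0.23
- lid_hinge (a point): Middle of the lid's hinge axis, along the far top edge of the bath, at (0.0645, 0, 0.117) in the bath's frame; the axis runs along the bath's y. Its frame is parallel to the bath's
- lid (a joint): Angle of the lid, rad: 0 shut and level, growing as the front edge rises, stop at 1.35. Lid and handle weigh about 0.42 kg; the hinge is slack, so the lid falls shut when let go (about 2 N at the handle hold it up). A black pointer blade on its right edge runs past the inner rim of the quadrant
- lid_bar (a point): Middle of the lid handle: round black bar, 12 in diameter, 112 long, parallel to the hinge axis, 40 in front of the lid's front edge on two flat arms 50 either side of the middle. It is 170 from the hinge axis, 0.117 above the bench when shut; at lid angle a it stands 0.170 cos a in front of and 0.170 sin a above it. Axes: the bath's when shut, turning with the lid about y
- lid_index (a joint): Angle at which the index clip is clamped on the quadrant, rad, measured like lid: the lid's pointer stands at the index when lid equals this value. It is set anywhere from 0.55 to 0.95 and is stiff
- index_point (a point): Point of the index, a small dark steel clip with a round thumb nut on the slotted arc of the quadrant; 80 mm from the hinge axis. Its frame is turned about the hinge axis by the angle of lid_index, its x axis pointing from the index to the hinge axis
- basket: Wire dip basket with brass fittings in it, about 0.2 kg, loose, on the shut lid: tray 64 (x) x 84 (y) x 45 high, fixed upright bail in its y-z plane: 6 mm wires rise from the end walls (y = +-0.040) to a 6 mm crossbar along y at z = 0.125 (straight for |y| < 0.028), a black grip upon it. The window below the bar is 75 x 75. Origin: centre of its underside, z up
- basket_grip (a point): Middle of the basket's black grip, at (0, 0, 0.160) in the basket's frame: a block 14 thick (x) x 44 wide (y), from z = 0.139 to z = 0.177, on a short stem upon the crossbar; pinch it across x from above
- basket_bar (a point): Middle of the basket's crossbar, at (0, 0, 0.125) in its frame; the underside of the bar is 3 mm below this
- drip_stand: The drip stand, fixed: a grey base plate 100 x 80 x 11, an upright 12 mm steel rod 218 high, and on it an upturned hook. Origin: foot of the rod on the bench; the hook points along the stand's -x, z up. A large fixed instrument, 0.54 high, stands close to its right, and a tall stack to the left of the bath: swing past them with the gripper drawn in over the bench's front edge
- hook_seat (a point): Where the crossbar should rest: top of the hook's level arm (8 mm round bar, axis 0.200 above the bench, along the stand's x), 66 mm out from the rod, at (-0.066, 0, 0.204) in the stand's frame. The level arm reaches to x = -0.088; nearer than 45 mm to the rod the basket's wall would touch it
- hook_tip (a point): Top of the hook's upturned end, at (-0.098, 0, 0.218) in the stand's frame: 14 mm above the seat
- beaker_100: Glass beaker, 56 across x 68 high, standing empty near the bench's front edge, right of the drip stand; origin at its underside. To be left alone
- screwdriver: Screwdriver 180 long, 25 thick, lying in front of the bath; origin at its underside. To be left alone
- wrench_1: Small spanner 114 x 26 x 9, lying in front of the bath; origin at its underside. To be left alone
- timer: Bench timer 64 x 64 x 20, lying to the right of the beaker; origin at its underside. To be left alone

How it is judged (in metres and radians):
On the way:
1. the basket hangs upright from the hook by its bail, let go, with the lid still shut (contact force between basket and drip_stand above 0.6 N and horizontal distance between basket_bar and hook_seat below 0.035 m and z of basket_bar in the frame of hook_seat between -0.012 and 0.012 m and angle between basket's own z axis and vertical below 0.35 rad and contact force between basket and the arm below 0.05 N and contact force between basket and the fingers below 0.05 N and contact force between basket and bath below 0.05 N and linear speed of basket below 0.2 m/s and value of joint lid below 0.06 rad), for 0.3 s.
At the end, for the whole second after the job is handed in: The fingers hold the lid still by its bar handle (over 0.5 N, pads within 65 mm of the bar's middle), within 0.07 rad (4 degrees) of the index; the basket hangs by its bail, upright within 0.35 rad, its crossbar on the hook's level arm within 35 mm of the seat, touched by neither robot nor bath (contact force between basket and drip_stand above 0.6 N and horizontal distance between basket_bar and hook_seat below 0.035 m and z of basket_bar in the frame of hook_seat between -0.012 and 0.012 m and angle between basket's own z axis and vertical below 0.35 rad and contact force between basket and the arm below 0.05 N and contact force between basket and the fingers below 0.05 N and contact force between basket and bath below 0.05 N and linear speed of basket below 0.2 m/s and angle between the x axis of lid_bar and the x axis of index_point, either way round below 0.07 rad and value of joint lid above 0.4 rad and velocity of joint lid between -0.05 and 0.05 rad/s and contact force between the fingers and bath above 0.5 N and distance between the grasp point and lid_bar below 0.065 m); the arm keeps its last pose, push and grip.
It fails at once if the basket is tipped (angle between basket's own z axis and vertical above 0.6 rad).
It fails at once if the beaker, the timer or one of the tools is moved by more than 30 mm (distance of any of beaker_100, screwdriver, wrench_1, timer from where it was at the start of the episode above 0.03 m).
It also fails if it takes over 59 s, if anything falls off the work surface, if the arm or the gripper's body presses on something with over 40 N, if the wrist force passes 120 N, or if a joint passes its speed limit or range.

## Robot

A 6-joint arm with a two-finger parallel gripper is mounted at the origin on a cart in front of the work surface, level with it; the furniture and walls round the work are solid. World frame = base frame: x ahead of the robot, y to its left, z up, the work surface at z = 0. Lengths are in mm, angles in rad, forces in N, time in s.
With the tool pointing down it reaches from about 400 to 925 mm from the base axis. Payload 12.5 kg.
Tool frame: the origin (TCP) lies at the very end of the fingers, on their centre line; the grasp point (between the pads) lies 19 mm behind it; x points along the fingers, z is the direction in which the jaws open and shut, and the axes are right-handed (so a half turn about x gives the same grasp; the last joint's range is limited). The gripper opens to 95 mm and grips with 3 to 60 N. Pads are 20 mm wide; open, the fingers measure 119 mm over their backs; the gripper's body (75 mm by 180 mm) begins 59 mm behind the grasp point.
Start: joints at [-1.244, 0.491, 1.559, -0, 1.092, -0.106], TCP at [262.158, -567.38, 214.661] pointing down, gripper open.
Joint ranges: [-3.1, 3.1], [-0.84, 2.19], [0.05, 2.79], [-1.13, 4.28], [0.06, 2.93], [-2.69, 2.69]. Speed limits (rad/s): [2.22, 2.22, 2.79, 3.14, 3.14, 3.14].

## Interface

Orientations are given as a unit quaternion [x, y, z, w].
In Python, from bench import get_state, optics, sign_off, recognise, trace, mark_of gives the robot as it stands. The module is installed in compiled form; this text tells all that it offers.
- The arm moves only by the shell command python3 -m jog 'ROWS' [OPENING] [FORCE]. ROWS is JSON, a list of rows, each an object of numbers: "x", "y", "z": the shift along the world's x, y, z in m; "ax", "ay", "az": the turn, a rotation vector about the world's x, y, z in degrees. A call has 1 to 12 rows; each row is the pose to reach, as a shift and turn from the pose measured when the call began; what a row does not reach only later rows make up. A row lasts 1/8 s, in which the tool goes at most 62.5 mm and 10.7 degrees, less where a joint would pass 70% of its speed; a pose out of reach is approached as far as the arm can. A call with a gripper value outside its range is refused whole. OPENING is the closure in counts, from 0 (fully open) to 255 (shut), set as the call begins (- or left out, the last holds). The fingers move at their own pace and stop on an object; FORCE is the grip in N (left out, the last holds). Time passes only in rows, so rows that repeat a pose let the fingers close. It gives the time, the measured TCP pose, the force and the opening at its end, in the units of the state.
- get_state(): the state, without advancing time (a new reading comes with each control period).
- optics.grab_frame(name): name is "scene" or "top" or "wrist"; returns the picture (384x512x3 uint8, red, green, blue); there is no depth.
- optics.calibration(name): a dict with "camera_matrix" (3x3 intrinsics, pixels), "R" (3x3) and "t" (3): a world point X has camera coordinates R X + t; the wrist camera has in their place "tool_from_camera" (4x4, takes a point from camera to tool coordinates, whose origin is the TCP and whose axes are the tool frame's). Camera axes: x right, y down, z forward; pixel columns grow to the right and rows downward; lengths in mm; the calibration is good to about 2 mm. A picture is of the moment at which its call begins: read the wrist's pose just before it. calibration takes no time and is no camera call.
- sign_off(): hands the job in, once; it reports no verdict.
Trained networks look in the newest picture that a camera, given by its name, has taken for a name from the list of things; names that differ only in an ending like _2 or _b are one class to them, and where a whole thing is asked for, a point or a joint stands for the part that bears it (a point fixed in the world has none). Each returns a list of dicts, best first, with "score" (0 to 1); they miss things now and then, are a little off and sometimes report something else, mostly with a low value. They report only what shows in the picture. A call takes as long as a camera call.
- recognise(thing, camera): "location" ([x, y, z] in mm, in world coordinates, good to about 4 mm: the middle of the surface that is visible of it).
- trace(thing, camera): "mask" (384x512 bool, what is visible of it).
- mark_of(thing, camera): "location" ([x, y, z] in mm, in world coordinates, good to about 4 mm: a listed point, or the origin of a listed thing).
The state is a dict: "t": time; "joint_positions": joint angles; "dq": joint speeds; "effort": joint torques, N m; "position": TCP position; "orientation": TCP orientation; "contact_force": force on the tool from outside, world axes, zero at the start; "moment": the same for the moment, N m; "gripper_width": opening from 0.0 (shut) to 1.0 (fully open).
Only numpy, scipy, OpenCV 4.12 (cv2) and the standard library are available. Lean on these libraries where they do the work, as an engineer would, in place of code of your own. Each camera call takes 0.05 s, during which the arm holds its last target. There are 200 camera calls.

## Working session

There is one attempt and no reset: what is moved stays moved. The work goes in short steps, Python scripts to look and compute and a shell command to move; the robot and the scene stay as the last step left them, time stands still between calls to the robot, and variables do not carry over. Pictures are saved under pics/ and viewed, about 8 in all and at most 12, crops included, and the job is handed in when it is done.

```bash
mkdir -p pics && python3 - <<'E'
from bench import *
import cv2,numpy as np
s=get_state();print(s['position'],s['orientation'],s['gripper_width'],s['t'])
a=optics.grab_frame('scene');b=optics.grab_frame('top')
cv2.imwrite('pics/a.png',cv2.cvtColor(np.vstack([np.hstack([a,b])]),cv2.COLOR_RGB2BGR)[:, :1024])
im=cv2.imread('pics/a.png');cv2.imwrite('pics/a.png',cv2.resize(im,(800,300)))
for cam in('scene','top'):
  for n in ['bath','lid_hinge','lid_bar','index_point','basket','basket_grip','basket_bar','drip_stand','hook_seat','hook_tip','beaker_100','screwdriver','wrench_1','timer']:
    r=mark_of(n,cam);print(cam,n,[(np.round(q['location']),round(q['score'],2)) for q in r[:2]])
print(get_state()['t'])
E
```

```text
[ 262.05596664 -567.12616754  214.05950818] [ 0.38124278  0.59600684 -0.38072623  0.59537999] 0.9970696112879666 0.0
scene bath [(array([581., 324.,   0.]), 0.9)]
scene lid_hinge [(array([644., 354., 114.]), 0.88), (array([493.,  87., 205.]), 0.36)]
scene lid_bar [(array([484., 287., 114.]), 0.62)]
scene index_point [(array([622., 248., 175.]), 0.61)]
scene basket [(array([585., 325., 119.]), 0.87)]
scene basket_grip [(array([588., 321., 281.]), 0.7), (array([642., 350., 115.]), 0.28)]
scene basket_bar [(array([588., 323., 245.]), 0.74)]
scene drip_stand []
scene hook_seat [(array([494.,  89., 207.]), 0.8)]
scene hook_tip []
scene beaker_100 [(array([521., -32.,  -1.]), 0.73)]
scene screwdriver []
scene wrench_1 []
scene timer [(array([ 577., -140.,    0.]), 0.64)]
top bath [(array([585., 324.,   1.]), 0.78)]
top lid_hinge [(array([645., 350., 117.]), 0.66), (array([485., 282., 120.]), 0.22)]
top lid_bar [(array([496.,  88., 202.]), 0.66), (array([485., 280., 120.]), 0.63)]
top index_point [(array([626., 249., 170.]), 0.36)]
top basket [(array([585., 321., 122.]), 0.58)]
top basket_grip [(array([586., 323., 281.]), 0.55)]
top basket_bar [(array([587., 324., 250.]), 0.92), (array([ 577., -141.,   -1.]), 0.52)]
top drip_stand [(array([547., 127.,  -1.]), 0.56)]
top hook_seat [(array([497.,  90., 204.]), 0.6), (array([589., 323., 279.]), 0.56)]
top hook_tip [(array([470.,  66., 218.]), 0.89)]
top beaker_100 [(array([519., -29.,   0.]), 0.82)]
top screwdriver [(array([351., 270.,  -2.]), 0.5)]
top wrench_1 [(array([377., 160.,  -1.]), 0.48), (array([646., 354., 114.]), 0.27)]
top timer [(array([ 580., -139.,   -3.]), 0.59)]
1.5
```

View pics/a.png

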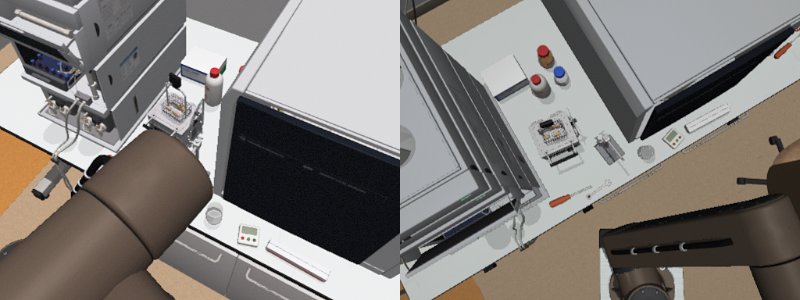

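```bash
python3 - <<'E'
from scipy.spatial.transform import Rotation as R
import numpy as np
from bench import *
s=get_state();print(np.round(R.from_quat(s['orientation']).as_matrix(),3), s['joint_positions'])
c=optics.calibration('wrist');print(np.round(c['tool_from_camera'],2))
b=np.array([584,323]);h=np.array([644.5,352]);bar=np.array([485,283])
print('bath yaw',np.degrees(np.arctan2(*(h-b)[::-1])),np.degrees(np.arctan2(*(h-bar)[::-1])),np.linalg.norm(h-bar))
f=np.array([547,127]);print('stand yaw',[np.degrees(np.arctan2(*(f-p)[::-1])) for p in (np.array([496,89]),np.array([470,66]))])
E
```

```text
[[ 0.     0.908  0.419]
 [-0.     0.419 -0.908]
 [-1.     0.     0.   ]] [-1.24363674e+00  4.90896372e-01  1.55893791e+00  1.28086225e-05
  1.09172297e+00 -1.05627380e-01]
[[-0.000e+00 -2.500e-01  9.700e-01 -1.704e+02]
 [ 0.000e+00 -9.700e-01 -2.500e-01  6.808e+01]
 [ 1.000e+00  0.000e+00  0.000e+00 -6.000e-02]
 [ 0.000e+00  0.000e+00  0.000e+00  1.000e+00]]
bath yaw 25.6102099232058 23.39339974240738 173.78506840347362
stand yaw [np.float64(36.68972283247581), np.float64(38.38653951768524)]
```

```bash
python3 -m jog '[{"x":0.02,"y":0.052,"z":0.02,"az":7},{"x":0.04,"y":0.104,"z":0.04,"az":14},{"x":0.06,"y":0.156,"z":0.06,"az":21},{"x":0.08,"y":0.208,"z":0.08,"az":28},{"x":0.10,"y":0.26,"z":0.10,"az":35},{"x":0.12,"y":0.312,"z":0.12,"az":42},{"x":0.138,"y":0.366,"z":0.14,"az":49},{"x":0.15,"y":0.425,"z":0.15,"az":56},{"x":0.16,"y":0.485,"z":0.16,"az":63},{"x":0.168,"y":0.547,"z":0.16,"az":70},{"x":0.165,"y":0.609,"z":0.16,"az":77},{"x":0.155,"y":0.67,"z":0.16,"az":84}]' 0 20
```

```text
invalid input at $[0]: expected keys x, y, z, ax, ay, az
```

```bash
python3 -m jog '[{"x":0.02,"y":0.052,"z":0.02,"ax":0,"ay":0,"az":7},{"x":0.04,"y":0.104,"z":0.04,"ax":0,"ay":0,"az":14},{"x":0.06,"y":0.156,"z":0.06,"ax":0,"ay":0,"az":21},{"x":0.08,"y":0.208,"z":0.08,"ax":0,"ay":0,"az":28},{"x":0.10,"y":0.26,"z":0.10,"ax":0,"ay":0,"az":35},{"x":0.12,"y":0.312,"z":0.12,"ax":0,"ay":0,"az":42},{"x":0.138,"y":0.366,"z":0.14,"ax":0,"ay":0,"az":49},{"x":0.15,"y":0.425,"z":0.15,"ax":0,"ay":0,"az":56},{"x":0.16,"y":0.485,"z":0.16,"ax":0,"ay":0,"az":63},{"x":0.168,"y":0.547,"z":0.16,"ax":0,"ay":0,"az":70},{"x":0.165,"y":0.609,"z":0.16,"ax":0,"ay":0,"az":77},{"x":0.155,"y":0.67,"z":0.16,"ax":0,"ay":0,"az":84}]' 0 20
```

```text
t: 3.0
position: [416.8, 104.6, 374.8]
orientation: [-0.117, 0.697, 0.117, 0.698]
contact_force: [0.9, -0.1, -0.7]
gripper_width: 1.002
```

```bash
python3 -m jog '[{"x":0.005,"y":0.055,"z":0.0,"ax":0,"ay":0,"az":3},{"x":0.015,"y":0.11,"z":0.0,"ax":0,"ay":0,"az":5},{"x":0.045,"y":0.15,"z":0.0,"ax":0,"ay":0,"az":5},{"x":0.08,"y":0.17,"z":0.0,"ax":0,"ay":0,"az":5},{"x":0.08,"y":0.17,"z":0.0,"ax":0,"ay":0,"az":5}]' && python3 - <<'E'
from bench import *
import cv2,numpy as np
s=get_state();print(s['position'])
fs={c:optics.grab_frame(c) for c in('wrist','scene','top')}
im=np.hstack([fs['wrist'],fs['top'][40:320,200:456].repeat(1,0) if 0 else cv2.resize(fs['top'][90:282,250:506],(512,384))])
cv2.imwrite('pics/b.png',cv2.cvtColor(cv2.resize(im,(800,300)),cv2.COLOR_RGB2BGR))
for cam in fs:
  for n in ['bath','lid_hinge','lid_bar','index_point','basket','basket_grip','basket_bar','drip_stand','hook_seat','hook_tip']:
    r=mark_of(n,cam);print(cam,n,[(np.round(q['location']),round(q['score'],2)) for q in r[:2]])
E
```

```text
t: 3.62
position: [498.0, 275.8, 373.5]
orientation: [-0.148, 0.692, 0.147, 0.691]
contact_force: [-1.6, -0.0, 0.2]
gripper_width: 1.006
[498.0023479  275.75812117 373.48456895]
wrist bath [(array([584., 326.,   3.]), 0.93), (array([471.,  69., 218.]), 0.23)]
wrist lid_hinge [(array([642., 352., 119.]), 0.67)]
wrist lid_bar [(array([485., 285., 121.]), 0.92)]
wrist index_point [(array([622., 251., 172.]), 0.41)]
wrist basket [(array([584., 326., 122.]), 0.91)]
wrist basket_grip [(array([588., 323., 279.]), 0.82), (array([584., 323., 122.]), 0.3)]
wrist basket_bar [(array([586., 323., 246.]), 0.82)]
wrist drip_stand [(array([550., 125.,   1.]), 0.78)]
wrist hook_seat [(array([495.,  85., 206.]), 0.91)]
wrist hook_tip [(array([471.,  69., 217.]), 0.74)]
scene bath [(array([580., 323.,   1.]), 0.9), (array([ 573., -143.,   -2.]), 0.55)]
scene lid_hinge [(array([646., 349., 116.]), 0.81)]
scene lid_bar [(array([580., 325.,   5.]), 0.71), (array([483., 285., 116.]), 0.62)]
scene index_point [(array([622., 245., 172.]), 0.59)]
scene basket [(array([586., 323., 119.]), 0.76)]
scene basket_grip [(array([590., 323., 284.]), 0.79)]
scene basket_bar [(array([589., 321., 246.]), 0.81)]
scene drip_stand [(array([578., 325.,   2.]), 0.63), (array([546., 124.,   1.]), 0.6)]
scene hook_seat [(array([495.,  87., 205.]), 0.94)]
scene hook_tip [(array([468.,  67., 220.]), 0.91)]
top bath []
top lid_hinge []
top lid_bar [(array([546., 128.,  -1.]), 0.73)]
top index_point [(array([470.,  69., 219.]), 0.69), (array([623., 248., 174.]), 0.51)]
top basket []
top basket_grip []
top basket_bar []
top drip_stand [(array([547., 126.,   1.]), 0.64)]
top hook_seat [(array([493.,  88., 203.]), 0.78)]
top hook_tip [(array([469.,  68., 220.]), 0.79)]
```

View pics/b.png

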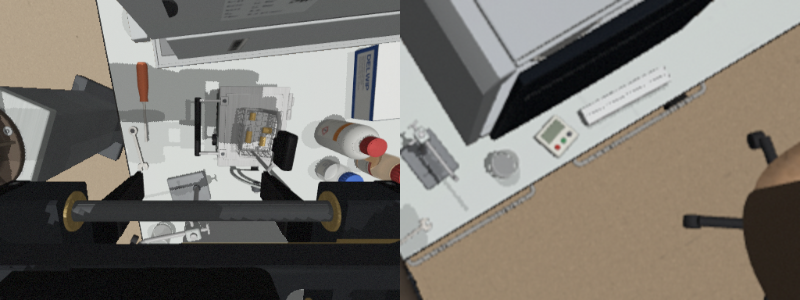

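```bash
python3 - <<'E'
from bench import *
import cv2,numpy as np
f=optics.grab_frame('wrist')
cv2.imwrite('pics/c.png',cv2.cvtColor(cv2.resize(f[90:260,230:400],(600,600),interpolation=cv2.INTER_CUBIC),cv2.COLOR_RGB2BGR))
m=trace('basket_grip','wrist')
for q in m[:1]:
  print(q['score'],q['mask'].sum(),np.argwhere(q['mask']).min(0),np.argwhere(q['mask']).max(0))
E
```

```text
0.69 3692 [136 303] [218 382]
```

View pics/c.png

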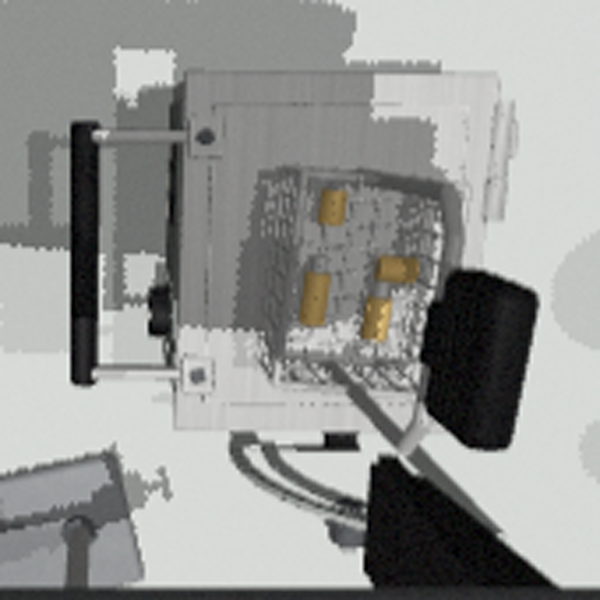

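```bash
cat > h.py <<'E'
from bench import *
import cv2,numpy as np
from scipy.spatial.transform import Rotation as Ro
def wcam(s):
    T=np.eye(4);T[:3,:3]=Ro.from_quat(s['orientation']).as_matrix();T[:3,3]=s['position']
    return T@np.array(optics.calibration('wrist')['tool_from_camera'])
def back(px,z,s):
    T=wcam(s);K=np.array(optics.calibration('wrist')['camera_matrix'])
    d=T[:3,:3]@np.linalg.solve(K,[px[0],px[1],1]);o=T[:3,3]
    return o+d*(z-o[2])/d[2]
E
python3 - <<'E'
from h import *
s=get_state()
k=170/600
def b(u,v,z):return back((230+u*k,90+v*k),z,s)
for n,p,q,z in[('gripR',(537,295),(510,450),297),('rimL',(300,170),(285,358),165),('rimTop',(300,168),(455,185),165),('footL',(262,172),(278,385),120),('handle',(84,122),(84,384),120),('lidL',(183,75),(177,428),120),('lidTop',(183,72),(498,72),120)]:
    P,Q=b(*p,z),b(*q,z);d=P-Q;print(n,P.round(),Q.round(),round(np.degrees(np.arctan2(d[1],d[0])),1))
E
```

```text
gripR [584. 343. 297.] [598. 305. 297.] 110.3
rimL [542. 350. 165.] [569. 284. 165.] 112.2
rimTop [542. 351. 165.] [597. 369. 165.] -162.0
footL [537. 345. 120.] [584. 266. 120.] 120.7
handle [462. 333. 120.] [507. 232. 120.] 113.8
lidL [491. 366. 120.] [552. 231. 120.] 114.2
lidTop [491. 367. 120.] [607. 419. 120.] -155.9
```

```bash
python3 -m jog '[{"x":0.045,"y":0.024,"z":0.0,"ax":0,"ay":0,"az":-3.5},{"x":0.089,"y":0.047,"z":0.0,"ax":0,"ay":0,"az":-3.5},{"x":0.089,"y":0.047,"z":-0.03,"ax":0,"ay":0,"az":-3.5},{"x":0.089,"y":0.047,"z":-0.07,"ax":0,"ay":0,"az":-3.5},{"x":0.089,"y":0.047,"z":-0.109,"ax":0,"ay":0,"az":-3.5},{"x":0.089,"y":0.047,"z":-0.109,"ax":0,"ay":0,"az":-3.5}]' && python3 - <<'E'
from h import *
s=get_state();print(s['position'],s['contact_force'])
f=optics.grab_frame('wrist')
g=optics.grab_frame('scene')
cv2.imwrite('pics/d.png',cv2.cvtColor(np.hstack([cv2.resize(f,(400,300)),cv2.resize(g[60:210,150:350],(400,300))]),cv2.COLOR_RGB2BGR))
for c in('wrist','scene'):
  for n in ['basket_grip','basket_bar','basket']:
    r=mark_of(n,c);print(c,n,[(np.round(q['location']),round(q['score'],2)) for q in r[:2]])
E
```

```text
t: 6.12
position: [585.0, 321.2, 263.2]
orientation: [-0.126, 0.697, 0.126, 0.694]
contact_force: [1.2, 0.5, 0.0]
gripper_width: 0.999
[584.97773018 321.22611438 263.2231032 ] [1.22288963 0.52126861 0.04278414]
wrist basket_grip [(array([585., 323., 279.]), 0.82)]
wrist basket_bar [(array([585., 317., 247.]), 0.97)]
wrist basket [(array([584., 322., 122.]), 0.92)]
scene basket_grip [(array([594., 323., 281.]), 0.84)]
scene basket_bar [(array([587., 318., 248.]), 0.73)]
scene basket [(array([587., 320., 119.]), 0.74)]
```

View pics/d.png

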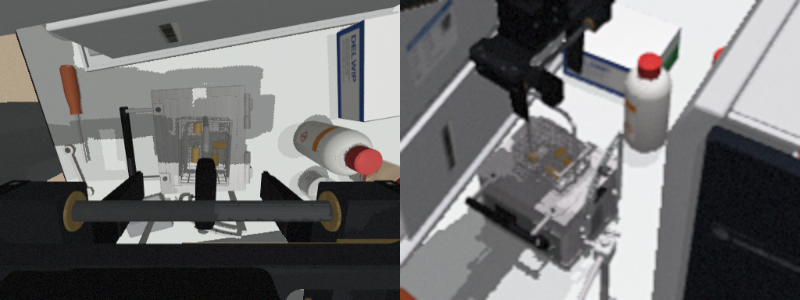

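```bash
python3 -m jog '[{"x":0,"y":0,"z":0,"ax":0,"ay":0,"az":0},{"x":0,"y":0,"z":0,"ax":0,"ay":0,"az":0},{"x":0,"y":0,"z":0,"ax":0,"ay":0,"az":0},{"x":0,"y":0,"z":0,"ax":0,"ay":0,"az":0},{"x":0,"y":0,"z":0,"ax":0,"ay":0,"az":0},{"x":0,"y":0,"z":0,"ax":0,"ay":0,"az":0},{"x":0,"y":0,"z":0,"ax":0,"ay":0,"az":0},{"x":0,"y":0,"z":0,"ax":0,"ay":0,"az":0}]' 255 30; python3 -m jog '[{"x":0,"y":0,"z":0.01,"ax":0,"ay":0,"az":0},{"x":0,"y":0,"z":0.03,"ax":0,"ay":0,"az":0},{"x":0,"y":0,"z":0.05,"ax":0,"ay":0,"az":0},{"x":0,"y":0,"z":0.05,"ax":0,"ay":0,"az":0}]'
```

```text
t: 7.52
position: [586.0, 321.7, 266.8]
orientation: [-0.126, 0.695, 0.126, 0.697]
contact_force: [-0.8, -0.3, -0.4]
gripper_width: 0.216
t: 8.02
position: [586.4, 321.9, 318.6]
orientation: [-0.126, 0.694, 0.126, 0.698]
contact_force: [0.5, 0.1, -1.7]
gripper_width: 0.146
```

```bash
python3 -m jog '[{"x":-0.02,"y":-0.01,"z":0.04,"ax":0,"ay":0,"az":0},{"x":-0.06,"y":-0.03,"z":0.07,"ax":0,"ay":0,"az":0},{"x":-0.10,"y":-0.055,"z":0.08,"ax":0,"ay":0,"az":0},{"x":-0.135,"y":-0.095,"z":0.08,"ax":0,"ay":0,"az":3},{"x":-0.155,"y":-0.14,"z":0.08,"ax":0,"ay":0,"az":6},{"x":-0.165,"y":-0.19,"z":0.08,"ax":0,"ay":0,"az":10},{"x":-0.165,"y":-0.235,"z":0.08,"ax":0,"ay":0,"az":14},{"x":-0.16,"y":-0.27,"z":0.08,"ax":0,"ay":0,"az":16.5},{"x":-0.16,"y":-0.285,"z":0.08,"ax":0,"ay":0,"az":16.5},{"x":-0.16,"y":-0.285,"z":0.08,"ax":0,"ay":0,"az":16.5}]' && python3 - <<'E'
from h import *
s=get_state();print(s['position'],s['contact_force'],s['gripper_width'])
f=optics.grab_frame('wrist')
g=optics.grab_frame('top');g2=optics.grab_frame('scene')
cv2.imwrite('pics/e.png',cv2.cvtColor(np.hstack([cv2.resize(f,(400,300)),cv2.resize(g[90:240,300:500],(400,300))]),cv2.COLOR_RGB2BGR))
for c in('wrist','scene','top'):
  for n in ['basket_grip','basket_bar','basket','hook_seat','hook_tip','drip_stand']:
    r=mark_of(n,c);print(c,n,[(np.round(q['location']),round(q['score'],2)) for q in r[:2]])
E
```

```text
t: 9.28
position: [426.2, 36.6, 398.2]
orientation: [-0.223, 0.669, 0.225, 0.672]
contact_force: [-0.8, 0.3, -2.5]
gripper_width: 0.145
[426.21927994  36.60579526 398.21737945] [-0.7984611   0.25744957 -2.53707494] 0.14453278286616467
wrist basket_grip [(array([422.,  40., 407.]), 0.94)]
wrist basket_bar [(array([424.,  34., 374.]), 0.59)]
wrist basket [(array([423.,  39., 247.]), 0.75)]
wrist hook_seat [(array([496.,  87., 208.]), 0.67)]
wrist hook_tip [(array([473.,  67., 221.]), 0.89)]
wrist drip_stand [(array([550., 126.,   0.]), 0.79)]
scene basket_grip [(array([424.,  37., 411.]), 0.63)]
scene basket_bar [(array([428.,  34., 371.]), 0.89)]
scene basket [(array([426.,  36., 250.]), 0.56), (array([428.,  40., 410.]), 0.54)]
scene hook_seat [(array([497.,  88., 209.]), 0.97)]
scene hook_tip [(array([466.,  67., 218.]), 0.95)]
scene drip_stand [(array([549., 125.,   0.]), 0.87)]
top basket_grip []
top basket_bar [(array([425.,  39., 373.]), 0.56)]
top basket [(array([424.,  42., 246.]), 0.64)]
top hook_seat [(array([495.,  88., 203.]), 0.72)]
top hook_tip [(array([468.,  66., 217.]), 0.81)]
top drip_stand [(array([547., 125.,   0.]), 0.94)]
```

View pics/e.png

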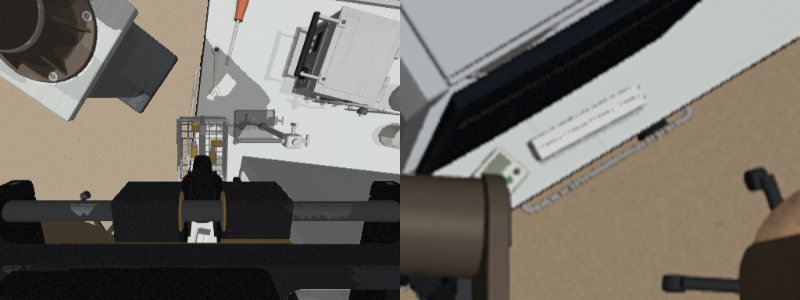

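```bash
python3 -m jog '[{"x":0,"y":0,"z":-0.04,"ax":0,"ay":0,"az":0},{"x":0,"y":0,"z":-0.09,"ax":0,"ay":0,"az":0},{"x":0,"y":0,"z":-0.132,"ax":0,"ay":0,"az":0},{"x":0,"y":0,"z":-0.132,"ax":0,"ay":0,"az":0},{"x":0.017,"y":0.0125,"z":-0.132,"ax":0,"ay":0,"az":0},{"x":0.034,"y":0.025,"z":-0.132,"ax":0,"ay":0,"az":0},{"x":0.051,"y":0.0375,"z":-0.132,"ax":0,"ay":0,"az":0},{"x":0.068,"y":0.050,"z":-0.132,"ax":0,"ay":0,"az":0},{"x":0.068,"y":0.050,"z":-0.132,"ax":0,"ay":0,"az":0}]' && python3 - <<'E'
from h import *
s=get_state();print(s['position'],s['contact_force'],s['gripper_width'])
f=optics.grab_frame('wrist')
g2=optics.grab_frame('scene')
for c in('wrist','scene'):
  for n in ['basket_grip','basket_bar','basket','hook_seat','hook_tip','drip_stand']:
    r=mark_of(n,c);print(c,n,[(np.round(q['location']),round(q['score'],2)) for q in r[:2]])
E
```

```text
t: 11.45
position: [496.2, 88.0, 268.0]
orientation: [-0.225, 0.668, 0.225, 0.673]
contact_force: [0.3, -0.0, -2.2]
gripper_width: 0.146
[496.24333639  87.99913707 267.98772118] [ 0.31132795 -0.01630685 -2.17901026] 0.14573023287823675
wrist basket_grip [(array([494.,  90., 279.]), 0.63)]
wrist basket_bar [(array([493.,  85., 243.]), 0.74), (array([582., 326.,  -1.]), 0.64)]
wrist basket [(array([495.,  90., 114.]), 0.68)]
wrist hook_seat [(array([495.,  87., 208.]), 0.66)]
wrist hook_tip [(array([475.,  68., 218.]), 0.97), (array([581., 325.,   1.]), 0.55)]
wrist drip_stand [(array([549., 125.,  -2.]), 0.62)]
scene basket_grip [(array([496.,  90., 275.]), 0.83)]
scene basket_bar [(array([498.,  86., 240.]), 0.86)]
scene basket [(array([498.,  91., 116.]), 0.82)]
scene hook_seat [(array([495.,  89., 205.]), 0.94)]
scene hook_tip [(array([468.,  66., 220.]), 0.63), (array([580., 324.,   4.]), 0.18)]
scene drip_stand [(array([546., 124.,   4.]), 0.79)]
```

```bash
python3 -m jog '[{"x":0,"y":0,"z":-0.012,"ax":0,"ay":0,"az":0},{"x":0,"y":0,"z":-0.024,"ax":0,"ay":0,"az":0},{"x":0,"y":0,"z":-0.032,"ax":0,"ay":0,"az":0},{"x":0,"y":0,"z":-0.036,"ax":0,"ay":0,"az":0},{"x":0,"y":0,"z":-0.036,"ax":0,"ay":0,"az":0}]'
```

```text
t: 12.78
position: [494.4, 86.7, 232.1]
orientation: [-0.224, 0.668, 0.225, 0.673]
contact_force: [-7.2, -1.9, 19.8]
gripper_width: 0.144
```

```bash
python3 -m jog '[{"x":0,"y":0,"z":0.002,"ax":0,"ay":0,"az":0},{"x":0,"y":0,"z":0.002,"ax":0,"ay":0,"az":0}]' && python3 -m jog '[{"x":0,"y":0,"z":0,"ax":0,"ay":0,"az":0},{"x":0,"y":0,"z":0,"ax":0,"ay":0,"az":0},{"x":0,"y":0,"z":0,"ax":0,"ay":0,"az":0},{"x":0,"y":0,"z":0,"ax":0,"ay":0,"az":0},{"x":0,"y":0,"z":0,"ax":0,"ay":0,"az":0},{"x":0,"y":0,"z":0,"ax":0,"ay":0,"az":0}]' 134 && python3 - <<'E'
from h import *
f=optics.grab_frame('wrist')
g=optics.grab_frame('scene')
cv2.imwrite('pics/f.png',cv2.cvtColor(np.hstack([cv2.resize(f,(400,300)),cv2.resize(g[120:270,180:380],(400,300))]),cv2.COLOR_RGB2BGR))
for c in('wrist','scene'):
  for n in ['basket_grip','basket_bar','basket','hook_seat']:
    r=mark_of(n,c);print(c,n,[(np.round(q['location']),round(q['score'],2)) for q in r[:2]])
E
```

```text
t: 13.02
position: [494.5, 86.7, 234.0]
orientation: [-0.224, 0.668, 0.225, 0.673]
contact_force: [0.6, 0.3, -1.6]
gripper_width: 0.144
t: 13.78
position: [494.5, 86.7, 234.0]
orientation: [-0.224, 0.668, 0.225, 0.673]
contact_force: [0.5, 0.1, -0.6]
gripper_width: 0.473
wrist basket_grip [(array([495.,  94., 240.]), 0.55), (array([549., 126.,  -0.]), 0.47)]
wrist basket_bar [(array([489.,  87., 209.]), 0.73)]
wrist basket [(array([494.,  86.,  80.]), 0.85)]
wrist hook_seat [(array([498.,  88., 206.]), 0.68), (array([488., 285., 116.]), 0.46)]
scene basket_grip [(array([496.,  89., 243.]), 0.75)]
scene basket_bar [(array([496.,  84., 210.]), 0.79), (array([465.,  68., 218.]), 0.41)]
scene basket [(array([494.,  85.,  80.]), 0.92), (array([496.,  87., 243.]), 0.7)]
scene hook_seat [(array([493.,  90., 205.]), 0.69)]
```

View pics/f.png

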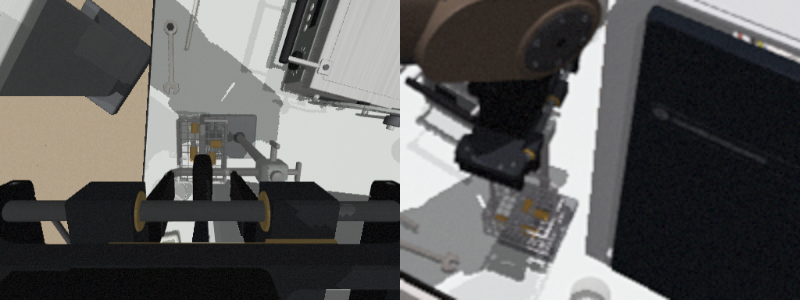

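```bash
python3 -m jog '[{"x":0,"y":0,"z":0.01,"ax":0,"ay":0,"az":0},{"x":0,"y":0,"z":0.03,"ax":0,"ay":0,"az":0},{"x":0,"y":0,"z":0.06,"ax":0,"ay":0,"az":0},{"x":0,"y":0,"z":0.11,"ax":0,"ay":0,"az":0},{"x":-0.025,"y":0.03,"z":0.13,"ax":0,"ay":0,"az":-4},{"x":-0.05,"y":0.075,"z":0.13,"ax":0,"ay":0,"az":-10},{"x":-0.05,"y":0.12,"z":0.13,"ax":0,"ay":0,"az":-12.5},{"x":-0.05,"y":0.145,"z":0.11,"ax":0,"ay":0,"az":-12.5},{"x":-0.05,"y":0.145,"z":0.11,"ax":0,"ay":0,"az":-12.5}]' && python3 - <<'E'
from h import *
s=get_state();print(s['position'],np.round(s['joint_positions'],3),s['t'])
f=optics.grab_frame('wrist');g=optics.grab_frame('scene');g=optics.grab_frame('top')
for c in('wrist','scene','top'):
  for n in ['lid_bar','lid_hinge','index_point','bath','basket_bar','basket','hook_seat']:
    r=mark_of(n,c);print(c,n,[(np.round(q['location']),round(q['score'],2)) for q in r[:2]])
R0=Ro.from_quat(s['orientation'])
print(R0.as_matrix().round(3))
y=np.radians(24);u=np.array([-np.sin(y),np.cos(y),0]);X=np.array([np.cos(y),np.sin(y),0])
for th in(25,35,42):
  t=np.radians(th);d=np.sin(t)*X-np.cos(t)*np.array([0,0,1]);z=np.cos(t)*X+np.sin(t)*np.array([0,0,1])
  Rt=Ro.from_matrix(np.c_[d,np.cross(z,d),z]);print(th,d.round(3),(Rt*R0.inv()).as_rotvec(degrees=True).round(1))
E
```

```text
t: 15.4
position: [443.8, 232.7, 343.5]
orientation: [-0.151, 0.689, 0.151, 0.692]
contact_force: [0.3, -1.2, 0.3]
gripper_width: 0.477
[443.82306724 232.658445   343.51382322] [ 3.510e-01  1.940e-01  1.662e+00 -1.000e-03  1.281e+00 -7.900e-02] 15.4
wrist lid_bar [(array([486., 288., 118.]), 0.91)]
wrist lid_hinge [(array([642., 352., 118.]), 0.56)]
wrist index_point [(array([580., 322.,  -0.]), 0.27)]
wrist bath [(array([582., 328.,   1.]), 0.7), (array([376., 159.,   3.]), 0.56)]
wrist basket_bar []
wrist basket [(array([495.,  86.,  85.]), 0.56)]
wrist hook_seat [(array([495.,  88., 205.]), 0.97)]
scene lid_bar []
scene lid_hinge [(array([646., 351., 114.]), 0.82)]
scene index_point [(array([466.,  66., 217.]), 0.68), (array([577., 323.,   3.]), 0.67)]
scene bath [(array([579., 325.,   1.]), 0.56)]
scene basket_bar [(array([495.,  84., 208.]), 0.86), (array([350., 268.,   1.]), 0.49)]
scene basket [(array([494.,  85.,  81.]), 0.71)]
scene hook_seat [(array([496.,  91., 202.]), 0.91)]
top lid_bar [(array([469.,  66., 220.]), 0.74)]
top lid_hinge [(array([647., 351., 114.]), 0.73)]
top index_point [(array([624., 249., 174.]), 0.51)]
top bath [(array([583., 323.,  -0.]), 0.8)]
top basket_bar [(array([495.,  89., 208.]), 0.88), (array([585., 322.,   1.]), 0.56)]
top basket [(array([494.,  88.,  83.]), 0.84)]
top hook_seat [(array([496.,  90., 203.]), 0.69)]
[[ 0.004 -0.417  0.909]
 [ 0.001  0.909  0.417]
 [-1.    -0.001  0.004]]
25 [ 0.386  0.172 -0.906] [ 10.2 -22.5  -0.6]
35 [ 0.524  0.233 -0.819] [ 14.4 -31.6  -0.6]
42 [ 0.611  0.272 -0.743] [ 17.2 -38.   -0.6]
```

```bash
python3 -m jog '[{"x":0,"y":0.008,"z":-0.03,"ax":3.6,"ay":-7.9,"az":-0.2},{"x":0,"y":0.016,"z":-0.07,"ax":7.2,"ay":-15.8,"az":-0.3},{"x":0,"y":0.024,"z":-0.11,"ax":10.8,"ay":-23.7,"az":-0.4},{"x":0.001,"y":0.032,"z":-0.15,"ax":14.4,"ay":-31.6,"az":-0.6},{"x":0.001,"y":0.032,"z":-0.161,"ax":14.4,"ay":-31.6,"az":-0.6},{"x":0.001,"y":0.032,"z":-0.161,"ax":14.4,"ay":-31.6,"az":-0.6}]' 174 && python3 - <<'E'
from h import *
s=get_state();print(s['position'],np.round(s['joint_positions'],3),s['t'])
f=optics.grab_frame('wrist')
cv2.imwrite('pics/g.png',cv2.cvtColor(f,cv2.COLOR_RGB2BGR))
for n in ['lid_bar','lid_hinge','index_point','bath']:
    r=mark_of(n,'wrist');print(n,[(np.round(q['location']),round(q['score'],2)) for q in r[:2]])
T=wcam(s);K=np.array(optics.calibration('wrist')['camera_matrix'])
def proj(p):
    c=np.linalg.inv(T)@np.r_[p,1];q=K@c[:3];return (q[:2]/q[2]).round()
y=np.radians(24);u=np.array([-np.sin(y),np.cos(y),0])
b=np.array([487,284,117]);print('bar px',[proj(b+u*k) for k in(-56,0,56)])
R=T[:3,:3]
Rt=Ro.from_quat(s['orientation']).as_matrix();print(Rt.round(3))
print('grasp line px',[proj(s['position']+Rt[:,0]*k) for k in(0,66,80)])
E
```

```text
t: 17.35
position: [446.6, 263.7, 190.1]
orientation: [-0.096, 0.458, 0.185, 0.864]
contact_force: [-0.7, 0.8, 1.4]
gripper_width: 0.316
[446.6165415  263.66514095 190.07633063] [ 0.398  0.246  2.235  0.235  0.066 -0.25 ] 17.35
lid_bar [(array([487., 285., 118.]), 0.62), (array([580., 326.,  -1.]), 0.35)]
lid_hinge [(array([641., 348., 118.]), 0.66)]
index_point []
bath [(array([580., 325.,   1.]), 0.95)]
bar px [array([255., 254.]), array([255., 199.]), array([255., 137.])]
[[ 0.512 -0.407  0.756]
 [ 0.232  0.913  0.335]
 [-0.827  0.004  0.562]]
grasp line px [array([259., 235.]), array([259., 206.]), array([259., 202.])]
```

View pics/g.png

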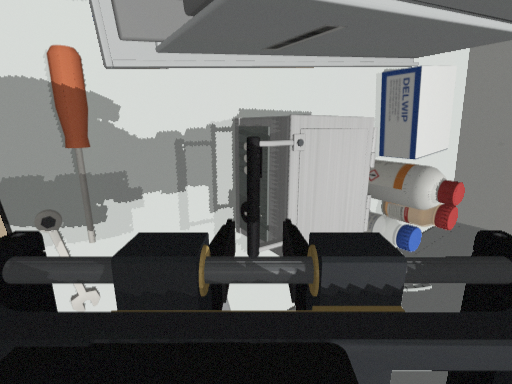

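```bash
python3 - <<'E'
from h import *
s=get_state();R0=Ro.from_quat(s['orientation'])
y=np.radians(24);X=np.array([np.cos(y),np.sin(y),0]);Z=np.array([0,0,1])
for th in(10,15,20):
  t=np.radians(th);d=np.sin(t)*X-np.cos(t)*Z;z=np.cos(t)*X+np.sin(t)*Z
  Rt=Ro.from_matrix(np.c_[d,np.cross(z,d),z]);g=np.array([487,284.5,117])+14*d;print(th,d.round(3),(Rt*R0.inv()).as_rotvec(degrees=True).round(1),(g-60*d-s['position']).round(1))
E
```

```text
10 [ 0.159  0.071 -0.985] [-10.2  22.4   0.1] [ 30.9  17.  -30.6]
15 [ 0.236  0.105 -0.966] [-8.2 17.8  0. ] [ 27.3  15.4 -31.5]
20 [ 0.312  0.139 -0.94 ] [-6.1 13.3  0. ] [ 23.8  13.9 -32.7]
```

```bash
python3 -m jog '[{"x":0.008,"y":0.004,"z":0,"ax":-3,"ay":6,"az":0},{"x":0.018,"y":0.010,"z":-0.01,"ax":-6,"ay":12,"az":0},{"x":0.027,"y":0.015,"z":-0.025,"ax":-8.2,"ay":17.8,"az":0},{"x":0.027,"y":0.015,"z":-0.0315,"ax":-8.2,"ay":17.8,"az":0},{"x":0.027,"y":0.015,"z":-0.0315,"ax":-8.2,"ay":17.8,"az":0}]' && python3 - <<'E'
from h import *
s=get_state();print(s['position'],np.round(s['joint_positions'],3),s['t'])
f=optics.grab_frame('wrist')
cv2.imwrite('pics/i.png',cv2.cvtColor(f,cv2.COLOR_RGB2BGR))
for n in ['lid_bar','index_point','bath','lid_hinge']:
    r=mark_of(n,'wrist');print(n,[(np.round(q['location']),round(q['score'],2)) for q in r[:2]])
m=trace('lid_bar','wrist')
if m: 
  M=m[0]['mask'];a=np.argwhere(M);print(m[0]['score'],M.sum(),a.min(0),a.max(0))
# dark bar column profile
g=cv2.cvtColor(f,cv2.COLOR_RGB2GRAY)
for r in range(130,260,10): 
  c=np.where(g[r,200:320]<60)[0]+200; print(r,c.min() if len(c) else None,c.max() if len(c) else None,len(c))
T=wcam(s);K=np.array(optics.calibration('wrist')['camera_matrix'])
def proj(p):
    c=np.linalg.inv(T)@np.r_[p,1];q=K@c[:3];return (q[:2]/q[2]).round()
Rt=Ro.from_quat(s['orientation']).as_matrix();print(Rt.round(3))
print('grasp line px',[proj(s['position']+Rt[:,0]*k) for k in(0,46)])
y=np.radians(24);u=np.array([-np.sin(y),np.cos(y),0]);b=np.array([487,284.5,117]);print('bar px',[proj(b+u*k) for k in(-56,0,56)])
E
```

```text
t: 18.23
position: [475.4, 278.9, 161.2]
orientation: [-0.127, 0.595, 0.164, 0.777]
contact_force: [-0.2, 0.7, -0.2]
gripper_width: 0.313
[475.41895385 278.93711749 161.23124355] [ 4.100e-01  3.740e-01  1.976e+00  1.000e-03  5.290e-01 -9.000e-03] 18.225
lid_bar [(array([485., 287., 117.]), 0.7)]
index_point [(array([643., 351., 119.]), 0.19)]
bath [(array([580., 325.,   0.]), 0.89), (array([379., 161.,   4.]), 0.57)]
lid_hinge [(array([641., 351., 118.]), 0.95)]
0.82 18064 [114 250] [255 444]
130 273 273 1
140 272 291 14
150 250 318 13
160 250 290 28
170 250 286 23
180 250 285 25
190 250 281 26
200 250 289 29
210 250 288 25
220 227 290 41
230 219 299 59
240 200 319 81
250 200 319 71
[[ 0.238 -0.406  0.882]
 [ 0.104  0.914  0.392]
 [-0.966 -0.001  0.26 ]]
grasp line px [array([260., 235.]), array([260., 214.])]
bar px [array([261., 277.]), array([261., 213.]), array([261., 141.])]
```

View pics/i.png

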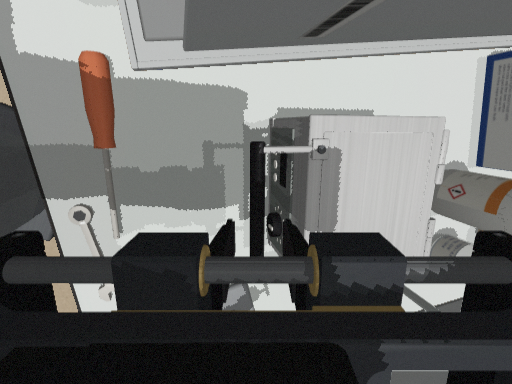

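```bash
python3 -m jog '[{"x":0.0035,"y":0.0015,"z":-0.015,"ax":0,"ay":0,"az":0},{"x":0.007,"y":0.003,"z":-0.03,"ax":0,"ay":0,"az":0},{"x":0.0105,"y":0.0045,"z":-0.045,"ax":0,"ay":0,"az":0},{"x":0.0135,"y":0.006,"z":-0.058,"ax":0,"ay":0,"az":0},{"x":0.0135,"y":0.006,"z":-0.058,"ax":0,"ay":0,"az":0}]' && python3 -m jog '[{"x":0,"y":0,"z":0,"ax":0,"ay":0,"az":0},{"x":0,"y":0,"z":0,"ax":0,"ay":0,"az":0},{"x":0,"y":0,"z":0,"ax":0,"ay":0,"az":0},{"x":0,"y":0,"z":0,"ax":0,"ay":0,"az":0},{"x":0,"y":0,"z":0,"ax":0,"ay":0,"az":0},{"x":0,"y":0,"z":0,"ax":0,"ay":0,"az":0}]' 255 30 && python3 -c "
from h import *
s=get_state();print(s['position'],np.round(s['joint_positions'],3),s['contact_force'],s['gripper_width'])"
```

```text
t: 19.15
position: [488.9, 285.1, 102.5]
orientation: [-0.127, 0.596, 0.164, 0.776]
contact_force: [-0.5, -0.0, 0.7]
gripper_width: 0.32
t: 19.9
position: [488.5, 284.9, 102.7]
orientation: [-0.127, 0.596, 0.164, 0.776]
contact_force: [-4.5, -3.3, 5.2]
gripper_width: 0.117
[488.48629285 284.9038229  102.69107047] [ 0.411  0.484  1.996  0.002  0.401 -0.01 ] [-4.5496844  -3.31057835  5.17000139] 0.11670937717946968
```

```bash
python3 - <<'E'
from h import *
s=get_state();y=np.radians(24);X=np.array([np.cos(y),np.sin(y),0]);u=np.array([-np.sin(y),np.cos(y),0])
p=s['position'];b=np.array([485.2,283.4,117]);h=b+170*X
for a in np.arange(5,46,5):
  r=Ro.from_rotvec(np.radians(a)*u);print(a,((h+r.apply(p-h)-p)/1000).round(4),(a*u).round(1))
E
```

```text
5 [-0.0006 -0.0002  0.0146] [-2.   4.6  0. ]
10 [0.     0.     0.0291] [-4.1  9.1  0. ]
15 [0.0018 0.0008 0.0436] [-6.1 13.7  0. ]
20 [0.0047 0.0021 0.0578] [-8.1 18.3  0. ]
25 [0.0087 0.0039 0.0717] [-10.2  22.8   0. ]
30 [0.0138 0.0062 0.0851] [-12.2  27.4   0. ]
35 [0.02   0.0089 0.098 ] [-14.2  32.    0. ]
40 [0.0272 0.0121 0.1103] [-16.3  36.5   0. ]
45 [0.0353 0.0157 0.1218] [-18.3  41.1   0. ]
```

```bash
python3 -m jog '[{"x":-0.0006,"y":-0.0002,"z":0.0146,"ax":-2.0,"ay":4.6,"az":0},{"x":0,"y":0,"z":0.0291,"ax":-4.1,"ay":9.1,"az":0},{"x":0.0018,"y":0.0008,"z":0.0436,"ax":-6.1,"ay":13.7,"az":0},{"x":0.0047,"y":0.0021,"z":0.0578,"ax":-8.1,"ay":18.3,"az":0},{"x":0.0087,"y":0.0039,"z":0.0717,"ax":-10.2,"ay":22.8,"az":0},{"x":0.0138,"y":0.0062,"z":0.0851,"ax":-12.2,"ay":27.4,"az":0},{"x":0.02,"y":0.0089,"z":0.098,"ax":-14.2,"ay":32.0,"az":0},{"x":0.02,"y":0.0089,"z":0.098,"ax":-14.2,"ay":32.0,"az":0},{"x":0.02,"y":0.0089,"z":0.098,"ax":-14.2,"ay":32.0,"az":0}]' && python3 - <<'E'
from h import *
s=get_state();print(s['position'],np.round(s['joint_positions'],3),s['contact_force'],s['gripper_width'])
f={c:optics.grab_frame(c) for c in('wrist','scene','top')}
for c in f:
  np.save(f'pics/{c}1.npy',f[c])
  for n in ['lid_bar','index_point','lid_hinge','basket_bar','basket']:
    r=mark_of(n,c);print(c,n,[(np.round(q['location']),round(q['score'],2)) for q in r[:2]])
for c in('scene','top'):
  k=optics.calibration(c);q=np.array(k['camera_matrix'])@(np.array(k['R'])@np.array([623,248,173])+np.array(k['t']));print(c,q[:2]/q[2])
T=wcam(s);c=np.linalg.inv(T)@[623,248,173,1];q=np.array(optics.calibration('wrist')['camera_matrix'])@c[:3];print('wrist',q[:2]/q[2])
E
```

```text
t: 21.02
position: [508.3, 293.4, 200.3]
orientation: [-0.171, 0.802, 0.119, 0.56]
contact_force: [-2.7, -3.4, -0.2]
gripper_width: 0.118
[508.30704904 293.4186795  200.32076996] [ 0.412  0.599  1.446 -0.003  1.448 -0.005] [-2.72979353 -3.3549922  -0.16713593] 0.11805790874884113
wrist lid_bar [(array([513., 298., 218.]), 0.65)]
wrist index_point []
wrist lid_hinge [(array([640., 352., 117.]), 0.98), (array([513., 296., 215.]), 0.52)]
wrist basket_bar [(array([513., 299., 215.]), 0.74)]
wrist basket []
scene lid_bar [(array([510., 296., 211.]), 0.64)]
scene index_point [(array([622., 249., 176.]), 0.48)]
scene lid_hinge [(array([646., 348., 112.]), 0.64)]
scene basket_bar [(array([497.,  86., 207.]), 0.56), (array([580., 324.,   3.]), 0.21)]
scene basket [(array([496.,  84.,  82.]), 0.59)]
top lid_bar []
top index_point [(array([624., 249., 170.]), 0.5)]
top lid_hinge [(array([494.,  88., 239.]), 0.27)]
top basket_bar [(array([496.,  87., 207.]), 0.59)]
top basket [(array([522., -35.,  -1.]), 0.65), (array([495.,  86.,  82.]), 0.56)]
scene [251.38260864 143.74195513]
top [219.98060034 153.05289476]
wrist [389.58700452 355.94910531]
```

```bash
python3 - <<'E'
import numpy as np,cv2
a=np.load('pics/scene1.npy')[105:185,205:295];b=np.load('pics/top1.npy')[118:188,175:265]
cv2.imwrite('pics/j.png',cv2.cvtColor(np.hstack([cv2.resize(a,(400,356),interpolation=2),cv2.resize(b,(400,356),interpolation=2)]),cv2.COLOR_RGB2BGR))
E
```

```text
(no output)
```

View pics/j.png

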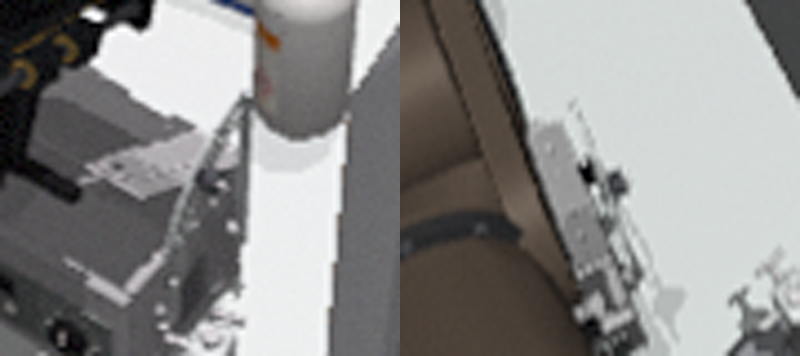

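```bash
python3 -m jog '[{"x":0.0036,"y":0.0016,"z":0.0066,"ax":-1.1,"ay":2.4,"az":0},{"x":0.0076,"y":0.0033,"z":0.013,"ax":-2.1,"ay":4.8,"az":0},{"x":0.0118,"y":0.0052,"z":0.0192,"ax":-3.2,"ay":7.2,"az":0},{"x":0.0118,"y":0.0052,"z":0.0192,"ax":-3.2,"ay":7.2,"az":0},{"x":0.0118,"y":0.0052,"z":0.0192,"ax":-3.2,"ay":7.2,"az":0}]' && python3 - <<'E'
from h import *
s=get_state();print(s['t'],s['position'],s['contact_force'],s['gripper_width'])
d=Ro.from_quat(s['orientation']).as_matrix()[:,0];b=s['position']-14.5*d;print('bar',b.round(1),'a',np.arcsin((b[2]-117)/170).round(3))
A={}
for k in range(8):
  for c in('scene','top'):
    f=optics.grab_frame(c);A.setdefault(c+'f',[]).append(f.astype(float))
    for n in ['index_point']+(['lid_bar','lid_hinge'] if c=='scene' and k<5 else []):
      for q in mark_of(n,c)[:2]: A.setdefault((c,n),[]).append(q['location'])
for k in A:
  if isinstance(k,tuple): print(k,len(A[k]),np.median(A[k],0).round(1),np.std(A[k],0).round(1))
np.save('pics/s2.npy',np.mean(A['scenef'],0));np.save('pics/t2.npy',np.mean(A['topf'],0))
a=np.load('pics/s2.npy')[122:167,225:270];b=np.load('pics/t2.npy')[130:175,197:242]
z=lambda i:cv2.resize(i.astype(np.uint8),(400,400),interpolation=cv2.INTER_CUBIC)
cv2.imwrite('pics/k.png',cv2.cvtColor(np.hstack([z(a),z(b)]),cv2.COLOR_RGB2BGR))
print(get_state()['t'])
E
```

```text
t: 22.55
position: [520.4, 298.7, 219.8]
orientation: [-0.178, 0.838, 0.107, 0.504]
contact_force: [-0.5, -4.4, 0.0]
gripper_width: 0.119
22.55 [520.35651065 298.6584383  219.76741667] [-0.49362921 -4.39877315  0.03976948] 0.1189185506947224
bar [526.6 301.4 232.6] a 0.748
('scene', 'index_point') 10 [621.  247.5 173.2] [31.7 89.2 69.4]
('scene', 'lid_bar') 6 [523.7 303.  232.1] [  2.2 124.5  86.2]
('scene', 'lid_hinge') 6 [643.8 349.3 114.8] [ 67.1 105.5  39.1]
('top', 'index_point') 11 [624.  249.2 171.5] [79.1 89.6 72.4]
24.65
```

View pics/k.png

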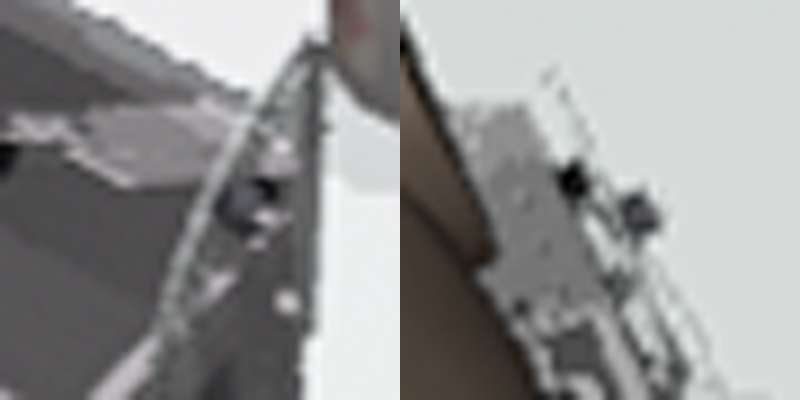

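```bash
python3 - <<'E'
from h import *
y=np.radians(24);X=np.array([np.cos(y),np.sin(y),0]);U=np.array([-np.sin(y),np.cos(y),0]);Z=np.array([0,0,1.])
H=np.array([642.5,351.5,117])
def pr(c,p,o):
  k=optics.calibration(c);q=np.array(k['camera_matrix'])@(np.array(k['R'])@p+np.array(k['t']));return ((q[:2]/q[2]-o)*400/45).round().astype(int)
for c,o in(('scene',(225,122)),('top',(197,130))):
  for yy,r in((-78,70),(-78,80),(-84,75),(-84,80),(-88,80),(-88,94),(-100,86)):
    print(c,yy,r,[pr(c,H+yy*U-r*np.cos(a)*X+r*np.sin(a)*Z,np.array(o)).tolist() for a in(.65,.7,.75,.8,.85)])
  print(c,'idx mark',pr(c,np.array([622.7,248.4,172.5]),np.array(o)))
for p in([622.7,248.4,172.5],[621,247.5,173.2],[624,249.2,171.5]):
  d=np.array(p)-H;print(np.arctan2(d[2],-d@X),np.hypot(d[2],d@X),d@U)
E
```

```text
scene -78 70 [[218, 200], [222, 190], [227, 179], [232, 168], [237, 157]]
scene -78 80 [[203, 205], [207, 192], [213, 180], [218, 168], [224, 155]]
scene -84 75 [[227, 212], [232, 200], [237, 189], [242, 177], [247, 165]]
scene -84 80 [[219, 214], [224, 202], [230, 189], [235, 177], [241, 164]]
scene -88 80 [[231, 220], [236, 208], [241, 196], [247, 183], [253, 171]]
scene -88 94 [[209, 227], [215, 212], [221, 198], [228, 183], [235, 168]]
scene -100 86 [[256, 242], [261, 229], [267, 215], [273, 202], [279, 188]]
scene idx mark [233 194]
top -78 70 [[179, 213], [175, 206], [171, 197], [167, 189], [163, 180]]
top -78 80 [[187, 232], [183, 223], [178, 213], [174, 204], [169, 193]]
top -84 75 [[200, 215], [196, 206], [192, 197], [188, 188], [183, 179]]
top -84 80 [[204, 224], [200, 215], [195, 205], [191, 196], [186, 186]]
top -88 80 [[215, 219], [211, 210], [207, 200], [202, 191], [198, 180]]
top -88 94 [[227, 244], [222, 234], [217, 223], [212, 211], [206, 199]]
top -100 86 [[255, 214], [250, 204], [246, 194], [241, 184], [236, 173]]
top idx mark [203 206]
0.746267867192005 81.74949708079194 -86.1331511500513
0.736835149566776 83.63749949617957 -86.26388976870078
0.7499315937440227 79.96024507691153 -85.93107241993577
```

```bash
python3 - <<'E'
from h import *
from scipy.optimize import least_squares
y=np.radians(24);X=np.array([np.cos(y),np.sin(y),0]);U=np.array([-np.sin(y),np.cos(y),0]);Z=np.array([0,0,1.])
H=np.array([642.5,351.5,117])
def pr(c,p):
  k=optics.calibration(c);q=np.array(k['camera_matrix'])@(np.array(k['R'])@p+np.array(k['t']));return q[:2]/q[2]
def tri(s,t):
  s=np.array(s)*45/400+[225,122];t=np.array(t)*45/400+[197,130]
  f=lambda p:np.r_[pr('scene',p)-s,pr('top',p)-t]
  r=least_squares(f,[622,248,172]);d=r.x-H;return r.x.round(1),r.fun.round(2),'a',round(np.arctan2(d[2],-d@X),3),'r',round(np.hypot(d[2],d@X),1),'y',round(d@U,1)
print('nut',tri((245,200),(240,213)));print('ptr',tri((268,188),(173,180)))
E
```

```text
nut (array([617.9, 235.2, 186.6]), array([-0.21,  0.06,  0.08, -0.23]), 'a', np.float64(0.784), 'r', np.float64(98.6), 'y', np.float64(-96.3))
ptr (array([638.7, 259.2, 152.4]), array([-0.93,  0.24,  0.34, -1.  ]), 'a', np.float64(0.713), 'r', np.float64(54.2), 'y', np.float64(-82.8))
```

```bash
python3 -m jog '[{"x":0,"y":0,"z":0,"ax":0,"ay":0,"az":0},{"x":0,"y":0,"z":0,"ax":0,"ay":0,"az":0},{"x":0,"y":0,"z":0,"ax":0,"ay":0,"az":0},{"x":0,"y":0,"z":0,"ax":0,"ay":0,"az":0}]' && python3 - <<'E'
from h import *
s=get_state();d=Ro.from_quat(s['orientation']).as_matrix()[:,0];b=s['position']-14.5*d
print('bar',b.round(1),'a',np.arcsin((b[2]-117)/170).round(3),np.abs(s['dq']).max(),s['gripper_width'])
for c in('scene','top','wrist'):
  optics.grab_frame(c)
  for n in('basket','basket_bar','lid_bar','beaker_100','timer','wrench_1','screwdriver'):
    print(c,n,[(np.round(q['location']),round(q['score'],2)) for q in mark_of(n,c)[:1]])
sign_off()
E
```

```text
t: 25.15
position: [520.4, 298.7, 219.9]
orientation: [-0.178, 0.838, 0.107, 0.504]
contact_force: [-0.2, -4.6, -0.7]
gripper_width: 0.119
bar [526.6 301.5 232.7] a 0.748 0.0010514604657515518 0.1187361165863356
scene basket [(array([496.,  88., 208.]), 0.7)]
scene basket_bar [(array([468.,  67., 219.]), 0.72)]
scene lid_bar [(array([527., 306., 233.]), 0.95)]
scene beaker_100 [(array([521., -30.,   1.]), 0.65)]
scene timer [(array([ 573., -141.,   -1.]), 0.98)]
scene wrench_1 [(array([375., 158.,  -0.]), 0.52)]
scene screwdriver [(array([351., 269.,   1.]), 0.84)]
top basket [(array([495.,  86.,  81.]), 0.89)]
top basket_bar [(array([492.,  89., 208.]), 0.68)]
top lid_bar []
top beaker_100 [(array([518., -33.,  -1.]), 0.6)]
top timer [(array([ 575., -139.,   -4.]), 0.61)]
top wrench_1 [(array([374., 159.,  -1.]), 0.38)]
top screwdriver []
wrist basket [(array([494.,  88.,  83.]), 0.5)]
wrist basket_bar []
wrist lid_bar [(array([527., 304., 235.]), 0.77)]
wrist beaker_100 []
wrist timer []
wrist wrench_1 [(array([380., 159.,   5.]), 0.56)]
wrist screwdriver [(array([353., 269.,  -2.]), 0.77)]
the job is handed in; nothing more can be done
```

The basket is hanging by its bail on the drip-stand hook. The arm is holding the lid still by its bar handle, at about 0.748 rad. I handed the job in at about 26 s.

**Basket:** the last top picture put the crossbar at about (492, 89, 208) mm, against a hook seat at about (495, 88, 204). One detection in the last scene picture reported the hook tip as the crossbar and put the basket's origin at crossbar height. I took that as a misread, because the top and wrist pictures agree on the hanging pose.

**Lid:** the arm is at rest (joint speeds about 0.001 rad/s) and the gripper is closed on the bar at about 11 mm.

**Index:** its repeated position readings give 0.74 to 0.75 rad, so the lid should be well within the 0.07 rad limit. A rough cross-check from two pictures was less tidy:
- The index nut came out at 0.78 rad, at an implausible radius.
- The lid's pointer came out at 0.71 rad.

I never saw the pointer meet the index sharply in a picture, so the match rests on those averaged readings.

**Left alone:** the beaker, timer, spanner and screwdriver read within about 6 mm of where they started, which is close to the measuring error.

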